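# Find the cassette dock that still grips the gauge blade

## Robot

A 6-joint arm with a two-finger parallel gripper is mounted at the origin on a cart in front of the work surface, level with it; the furniture and walls round the work are solid. World frame = base frame: x ahead of the robot, y to its left, z up, the work surface at z = 0. Lengths are in m, angles in rad, forces in N, time in s.
With the tool pointing down it reaches from about 0.35 to 1 m from the base axis. Payload 7.1 kg.
Tool frame: the origin (TCP) lies at the very end of the fingers, on their centre line; the grasp point (between the pads) lies behind it (manip.tcp_to_grasp is the z of the grasp point in the tool frame, in m); z points along the fingers, y is the direction in which the jaws open and shut (so a half turn about z gives the same grasp; the last joint's range is limited). The gripper opens to 85 mm and grips with 20 to 120 N. Pads are 22 mm wide; open, the fingers measure 114 mm over their backs; the gripper's body (76 mm by 85 mm) begins 54 mm behind the grasp point. The pads swing forward as they close: fully open they stand 13 mm farther back than shut.
Start: joints at [-1.328, 0.423, 1.63, -0, 1.089, -0.019], TCP at [0.162, -0.604, 0.196] pointing down, gripper open.
Joint ranges: [-3, 3], [-0.9, 2.11], [0.09, 2.58], [-1.31, 4.45], [0.11, 2.69], [-2.54, 2.54]. Speed limits (rad/s): [2.39, 2.39, 3.01, 3.14, 3.14, 3.14].

## Interface

Orientations are given as a 3x3 rotation matrix whose columns are the frame's x, y, z axes.
In Python, from workcell import manip gives the robot as it stands. The module is installed in compiled form; this text tells all that it offers.
- The arm moves only by the shell command python3 -m inch 'ROWS' [OPENING]. ROWS is JSON, a list of rows, each a list of 4 numbers: the shift along the world's x, y, z in cm, then the turn about the world's z in degrees. A call has exactly 10 rows; each row is the pose to reach, as a shift and turn from the pose commanded when the call began; what a row does not reach only later rows make up. A row lasts 1/10 s, in which the tool goes at most 50 mm and 8.59 degrees, less where a joint would pass 70% of its speed; a pose out of reach is approached as far as the arm can. A call with a gripper value outside its range is refused whole. OPENING is the finger opening in cm, from 0 to 8.54, set as the call begins (- or left out, the last holds). The fingers move at their own pace and stop on an object; the grip force is fixed at half the most. Time passes only in rows, so rows that repeat a pose let the fingers close, or fill a call up. It gives the time, the measured TCP pose, the force and the opening at its end, in the units of the state.
- manip.get_state(): the state, without advancing time (a new reading comes with each control period).
- manip.grab_frame(name): name is "side" or "top" or "wrist"; returns a dict with "image" (480x640x3 uint8, blue, green, red), "intrinsics" (3x3 intrinsics, pixels), "rvec" (rotation vector, rad) and "tvec" (3), from world to camera coordinates, as OpenCV has them. Camera axes: x right, y down, z forward; pixel columns grow to the right and rows downward; lengths in m; the calibration is good to about 2 mm. The wrist camera is an equidistant fisheye: a pixel r from the principal point sees the ray r / f radians off the axis. A picture is of the moment at which its call begins. There is no depth.
- manip.finish_job(): hands the job in, once; it reports no verdict.
The state is a dict: "time": time; "joint_pos": joint angles; "joint_velocities": joint speeds; "joint_torque": joint torques, N m; "position": TCP position; "ee_rot": TCP orientation; "ft_force": force on the tool from outside, world axes, zero at the start; "moment": the same for the moment, N m; "opening": opening from 0.0 (shut) to 1.0 (fully open).
Only numpy, scipy, OpenCV 4.12 (cv2) and the standard library are available. Lean on these libraries where they do the work, as an engineer would, in place of code of your own. Each camera call takes 0.05 s, during which the arm holds its last target.

## Task

Three alike cassette docks stand on one base plate, and only one still holds a cassette: one is seized too narrow for the gauge blade, one is worn so wide that the blade goes in loose. Slide the gauge blade into the docks to feel which one takes it with a light, steady drag, and leave it there to mark it: fully home with the grip up against the dock's front, standing on the base plate and let go. Do not disturb the other things on the desk.

Things in the scene. Friction and masses are not known exactly. Their poses are not given: they have to be found in the camera images.
- gauge_grip (a point): centre of the gauge's white block grip, 56 mm long (x), 20 thick (y), 50 high (z), standing on the desk. From its front (28 mm ahead) a steel blade runs level along +x: 90 mm long, 8 thick, 30 high, lower edge 4 mm above the grip's underside, nose rounded to 4 mm radius. About 0.16 kg. Grasp the grip from above across its 20 mm
- gauge_tip (a point): foremost point of the blade's nose, 118 mm ahead (x) of gauge_grip, at the same height and with the same axes. Behind the face of the worn dock (jaws 14 mm apart) it meets almost nothing; in the seized dock it stops dead 30 to 35 mm in; in the good dock sprung jaws resist with 5 to 20 N while it is 38 to 50 mm in, then drag steadily with 3 to 10 N
- station: fixed aluminium base plate 200 x 212 mm, 8 mm thick, with three grey docks 64 mm apart, each 110 mm deep, 60 wide, 54 high above the plate. Origin on the desk under the middle of the middle dock; x from fronts to backs, y left. Fronts at x = -55 mm; the plate runs on to x = -140 mm as a landing where the grip stands when the blade is home. Which dock is which changes
- mouth_left (a point): opening of the left (+y) dock: the point is the middle of its lower edge, in the plane of the front face, level with the base plate's top; x points into the dock, z up. 16 mm wide, 44 mm high, cavity 102 mm deep; jaws hidden on both sides begin 21 mm behind the face
- mouth_middle (a point): opening of the middle dock: the point is the middle of its lower edge, in the plane of the front face, level with the base plate's top; x points into the dock, z up. 16 mm wide, 44 mm high, cavity 102 mm deep; jaws hidden on both sides begin 21 mm behind the face
- mouth_right (a point): opening of the right (-y) dock: the point is the middle of its lower edge, in the plane of the front face, level with the base plate's top; x points into the dock, z up. 16 mm wide, 44 mm high, cavity 102 mm deep; jaws hidden on both sides begin 21 mm behind the face
- specimen_cup_mid (a point): bystander: clear cup with a lid, 66 mm wide, 77 mm high; the point is half-way up
- tape_roll_mid (a point): bystander: roll of tape lying flat, 98 x 110 mm, 24 mm high; the point is half-way up
- capillary_jar_mid (a point): bystander: slim upright jar, 26 mm wide, 97 mm high; the point is half-way up
- label_roll_mid (a point): bystander: white label roll lying flat, 52 mm wide, 25 mm high; the point is half-way up

How it is judged:
At the end, for the whole second after the job is handed in: The gauge blade is gripped by a dock's jaws (over 5 N of contact force on it in all), its nose at least 82 mm behind the front face (90 is fully home) and within 6 mm of the opening's middle, the grip standing on the base plate (within 6 mm), upright within 0.12 rad, let go, at rest (((x of gauge_tip in the frame of mouth_left above 0.082 m and y of gauge_tip in the frame of mouth_left between -0.006 and 0.006 m and y of gauge_grip in the frame of mouth_left between -0.008 and 0.008 m and z of gauge_grip in the frame of mouth_left below 0.031 m) or (x of gauge_tip in the frame of mouth_middle above 0.082 m and y of gauge_tip in the frame of mouth_middle between -0.006 and 0.006 m and y of gauge_grip in the frame of mouth_middle between -0.008 and 0.008 m and z of gauge_grip in the frame of mouth_middle below 0.031 m) or (x of gauge_tip in the frame of mouth_right above 0.082 m and y of gauge_tip in the frame of mouth_right between -0.006 and 0.006 m and y of gauge_grip in the frame of mouth_right between -0.008 and 0.008 m and z of gauge_grip in the frame of mouth_right below 0.031 m)) and contact force between gauge and anything else above 5 N and angle between gauge_grip's own z axis and vertical below 0.12 rad and linear speed of gauge below 0.02 m/s); the robot touches nothing.
It fails at once if specimen cup was moved more than 30 mm (distance of specimen_cup_mid from where it was at the start of the episode above 0.03 m).
It fails at once if tape roll was moved more than 30 mm (distance of tape_roll_mid from where it was at the start of the episode above 0.03 m).
It fails at once if capillary jar was moved more than 30 mm (distance of capillary_jar_mid from where it was at the start of the episode above 0.03 m).
It fails at once if label roll was moved more than 30 mm (distance of label_roll_mid from where it was at the start of the episode above 0.03 m).
It also fails if it takes over 58 s, if anything falls off the work surface, if the arm or the gripper's body presses on something with over 40 N, if the wrist force passes 120 N, or if a joint passes its speed limit or range.

## Working session

There is one attempt and no reset: what is moved stays moved. The work goes in short steps, Python scripts to look and compute and a shell command to move; the robot and the scene stay as the last step left them, time stands still between calls to the robot, and variables do not carry over. Pictures are saved under pics/ and viewed, and the job is handed in when it is done.

```bash
mkdir -p pics; cat > h.py <<'E'
import numpy as np,cv2
from workcell import manip
def grab(n,fn):
    f=manip.grab_frame(n); cv2.imwrite('pics/'+fn,f['image']); np.savez('pics/'+fn+'.npz',K=f['intrinsics'],r=f['rvec'],t=f['tvec'],im=f['image']); return f
def load(fn):
    d=np.load('pics/'+fn+'.npz'); return d
def ray(d,u,v):
    K=d['K'];R=cv2.Rodrigues(d['r'])[0];t=d['t'].reshape(3)
    p=np.linalg.inv(K)@[u,v,1]; return -R.T@t, R.T@p
def onz(d,u,v,z):
    o,r=ray(d,u,v); return o+r*(z-o[2])/r[2]
def proj(d,P):
    return cv2.projectPoints(np.float64(P).reshape(-1,3),d['r'],d['t'],d['K'],None)[0].reshape(-1,2)
E
python3 - <<'E'
from h import *
for n in ['top','side','wrist']:
    f=grab(n,n+'0.png')
s=manip.get_state();print(s,manip.tcp_to_grasp)
for n in ['top','side']:
    d=load(n+'0.png');print(n,ray(d,320,240))
E
```

```text
{'time': 0.15, 'joint_pos': array([-1.32796441e+00,  4.23673913e-01,  1.63052483e+00, -2.85772862e-06,
        1.08861765e+00, -1.89658285e-02]), 'joint_velocities': array([-3.20669476e-04, -2.06084354e-03, -9.16098053e-04, -3.11627223e-04,
        8.81197377e-04,  6.63205572e-05]), 'joint_torque': array([ 3.11791000e-04, -5.57768583e+01, -2.82017577e+01,  2.59491014e-05,
        4.72324347e-03,  7.10401679e-06]), 'position': array([ 0.16168936, -0.60322288,  0.19521484]), 'ee_rot': array([[ 9.65925912e-01,  2.58818556e-01, -2.96708016e-04],
       [ 2.58818725e-01, -9.65925182e-01,  1.18722437e-03],
       [ 2.06779536e-05, -1.22356438e-03, -9.99999251e-01]]), 'ft_force': array([-0.2868394 , -0.01627541,  0.55659685]), 'moment': array([-0.0121191 , -0.00948745,  0.08158783]), 'opening': 0.9986809345685693} -0.0187
top (array([0.41703381, 0.04294158, 1.35431976]), array([ 0.1254566 ,  0.03615626, -0.99169081]))
side (array([0.55252933, 0.80858489, 0.65256103]), array([-0.02919912, -0.77854344, -0.6273662 ]))
```

View pics/top0.png

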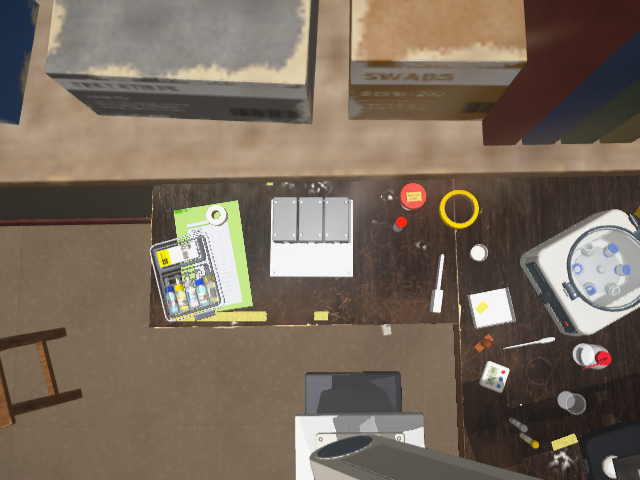

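View pics/side0.png

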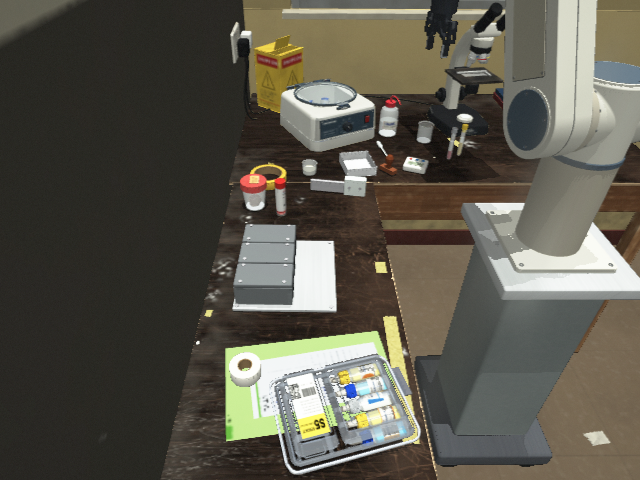

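View pics/wrist0.png

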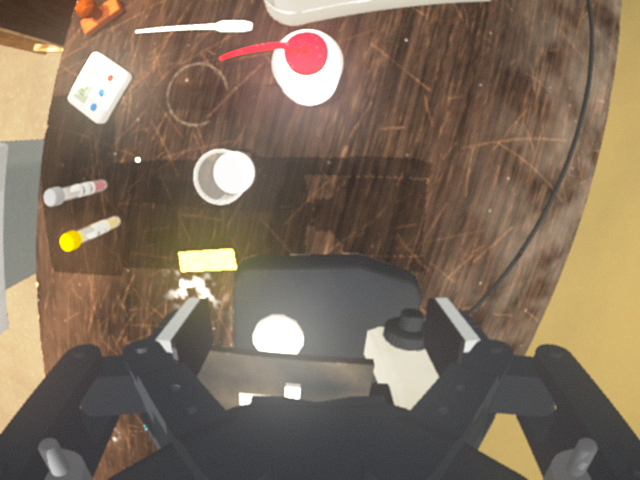

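The top view shows the gauge at about (437,300), with its blade running up to (441,255). The station is at (272–353, 197–277). The red-lidded cup is at (413,195), the jar at (400,224), the tape at (459,209) and the label roll at (216,214). Image up is about +x.

```bash
python3 - <<'E'
from h import *
d=load('top0.png');im=d['im']
a=cv2.resize(im[185:290,262:367],None,fx=5,fy=5,interpolation=cv2.INTER_CUBIC)
b=cv2.resize(im[245:320,410:465],None,fx=7,fy=7,interpolation=cv2.INTER_CUBIC)
c=np.zeros((530,800,3),np.uint8);c[:525,:400]=a[:,:400];c=np.zeros((530,525+275,3),np.uint8);c[:525,:525]=a
b=cv2.resize(im[245:320,417:456],None,fx=7,fy=7,interpolation=cv2.INTER_CUBIC);c[:525,525:798]=b
cv2.imwrite('pics/topz.png',c)
s=load('side0.png')['im']
a=cv2.resize(s[215:320,225:345],None,fx=5,fy=5,interpolation=cv2.INTER_CUBIC);cv2.imwrite('pics/sidez.png',a)
b=cv2.resize(s[170:205,300:380],None,fx=8,fy=8,interpolation=cv2.INTER_CUBIC);cv2.imwrite('pics/sideg.png',b)
E
```

```text
(no output)
```

View pics/topz.png

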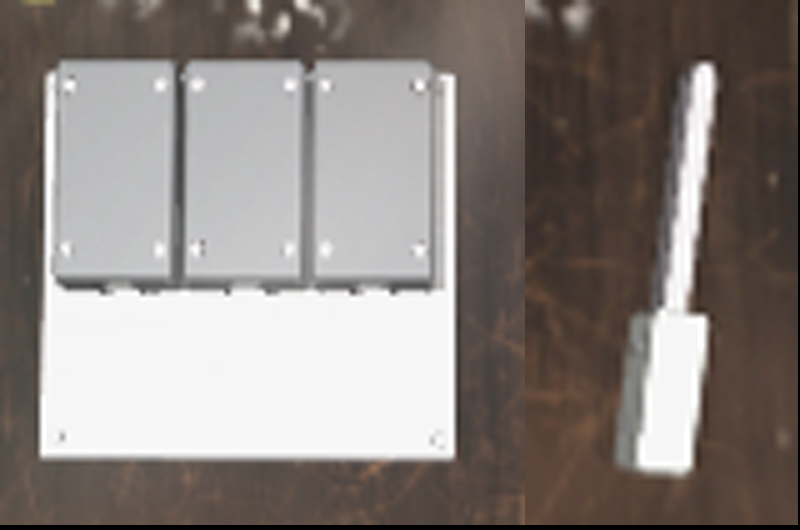

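View pics/sidez.png

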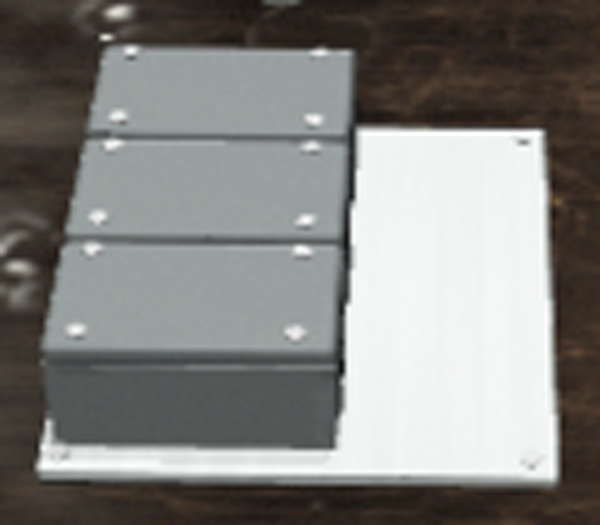

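View pics/sideg.png

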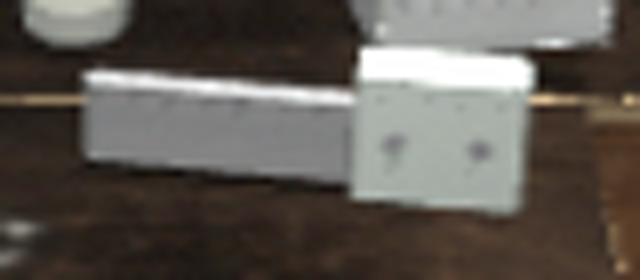

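```bash
python3 - <<'E'
from h import *
d=load('top0.png');o=-.4
f=lambda x,y,z:onz(d,262+x/5+o,185+y/5+o,z)
g=lambda x,y,z:onz(d,417+(x-525)/7+o,245+y/7+o,z)
P=[f(40,458,.008),f(455,458,.008),f(455,73,.008),f(45,73,.008)]
print('plate',np.round(P,4),np.linalg.norm(P[0]-P[1]),np.linalg.norm(P[1]-P[2]))
D=[f(54,277,.062),f(433,277,.062),f(432,60,.062),f(59,60,.062)]
print('dock',np.round(D,4),np.linalg.norm(D[0]-D[1]),np.linalg.norm(D[1]-D[2]))
a=lambda p,q:np.degrees(np.arctan2((q-p)[1],(q-p)[0]))
print('yaw', a(P[1],P[0])-90,a(D[1],D[0])-90,a(D[0],D[3]),a(D[1],D[2]),a(P[1],P[2]))
print('centers plate',np.mean(P,0),'dock',np.mean(D,0))
G=[g(648,315,.05),g(708,315,.05),g(691,474,.05),g(636,470,.05)]
print('grip',np.round(G,4),np.mean(G,0),a(G[3],G[0]),a(G[2],G[1]))
t=g(706,62,.034);b=g(677,312,.034);print('blade',t,b,a(b,t),np.linalg.norm(t-b))
for n,u,v,z in [('cup',413,195,.077),('jar',400,222,.097),('tape',459,209,.012)]:print(n,onz(d,u,v,z))
E
python3 - <<'E'
from h import *
# side view cross-check
d=load('side0.png')
o=-.4
f=lambda x,y,z:onz(d,225+x/5+o,215+y/5+o,z)
a=lambda p,q:np.degrees(np.arctan2((q-p)[1],(q-p)[0]))
P=[f(557,476,.008),f(545,129,.008)];print('plate front corners L,R',np.round(P,4),a(P[1],P[0])-90)
D=[f(335,362,.062),f(355,51,.062),f(103,47,.062),f(43,352,.062)];print(np.round(D,4),np.mean(D,0),a(D[1],D[0])-90,a(D[1],D[2]))
g=lambda x,y,z:onz(d,300+x/8+o,170+y/8+o,z)
G=[g(360,82,.05),g(527,90,.05),g(534,58,.05),g(362,48,.05)];print('grip',np.round(G,4),np.mean(G,0),a(G[1],G[0]))
B=[g(85,83,.034),g(352,100,.034),g(85,158,.004),g(350,182,.004)];print(np.round(B,4),a(B[1],B[0]),a(B[3],B[2]))
E
```

```text
plate [[0.4967 0.2217 0.008 ]
 [0.4931 0.0104 0.008 ]
 [0.6922 0.0063 0.008 ]
 [0.6963 0.2188 0.008 ]] 0.21139107721773823 0.19909744377651287
dock [[0.5826 0.2075 0.062 ]
 [0.5793 0.0207 0.062 ]
 [0.6879 0.019  0.062 ]
 [0.6915 0.2047 0.062 ]] 0.18685305678464129 0.10868796979134995
yaw -0.96503777704622 -1.0304180939396872 -1.4552080139572448 -0.8658125933539909 -1.1847138233994665
centers plate [0.5945825 0.1142851 0.008    ] dock [0.6353516  0.11296803 0.062     ]
grip [[ 0.4546 -0.1875  0.05  ]
 [ 0.4543 -0.2085  0.05  ]
 [ 0.3993 -0.2003  0.05  ]
 [ 0.4009 -0.1813  0.05  ]] [ 0.42726771 -0.19438961  0.05      ] -6.657506616372395 -8.43317245072614
blade [ 0.54467719 -0.21451532  0.034     ] [ 0.4559618  -0.20064126  0.034     ] -8.888401283017801 0.08979371268358458
cup [ 0.68571088 -0.14005694  0.077     ]
jar [ 0.61616756 -0.10381754  0.097     ]
tape [ 0.66055339 -0.26577125  0.012     ]
plate front corners L,R [[0.4968 0.2213 0.008 ]
 [0.4915 0.0101 0.008 ]] -1.4167428531741848
[[0.5807 0.2142 0.062 ]
 [0.5771 0.0229 0.062 ]
 [0.6873 0.0201 0.062 ]
 [0.6892 0.2089 0.062 ]] [0.63356025 0.11650054 0.062     ] -1.0716508313430921 -1.453482027931388
grip [[ 0.4558 -0.185   0.05  ]
 [ 0.4027 -0.1803  0.05  ]
 [ 0.3984 -0.2001  0.05  ]
 [ 0.4538 -0.2062  0.05  ]] [ 0.42766305 -0.19291211  0.05      ] -5.103751392588073
[[ 0.5437 -0.2105  0.034 ]
 [ 0.4566 -0.2002  0.034 ]
 [ 0.5436 -0.212   0.004 ]
 [ 0.4559 -0.1975  0.004 ]] -6.789144174128518 -9.410802528624215
```

```bash
python3 -m inch '[[2.5,4,0,-3],[5.5,8.5,0,-6],[8,12.5,0,-9],[11,17,0,-12],[14,21,0,-15],[16.5,25,-1,-18],[19,29.5,-2,-21],[22,34,-3,-23.7],[24.5,38,-4,-23.7],[26.6,40.9,-4.5,-23.7]]' 6.0
python3 - <<'E'
from h import *
f=grab('wrist','w1.png');grab('top','top1.png')
s=manip.get_state();print(s['position'],s['ee_rot'],s['joint_pos'],f['intrinsics'])
E
```

```text
time: 1.15
position: [0.4281, -0.1924, 0.1503]
ee_rot: [[0.989, -0.151, -0.001], [-0.151, -0.989, 0.0], [-0.001, -0.0, -1.0]]
ft_force: [0.4, -0.8, 1.2]
opening: 0.704
[ 0.42947728 -0.19071118  0.14999837] [[ 9.89294818e-01 -1.45929162e-01 -6.66195298e-04]
 [-1.45928234e-01 -9.89294355e-01  1.27678571e-03]
 [-8.45383515e-04 -1.16590078e-03 -9.99998963e-01]] [-4.43845790e-01  2.63682256e-01  2.00054292e+00  1.12627515e-03
  8.78517703e-01  1.27268288e+00] [[371.64829954   0.         317.45655   ]
 [  0.         371.64829954 244.59146431]
 [  0.           0.           1.        ]]
```

View pics/w1.png

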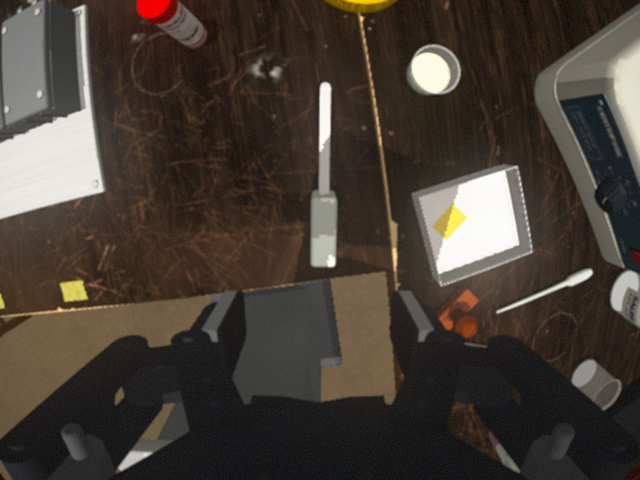

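The wrist view shows the grip at (324,230), with the blade running almost straight up to (325,85). I'll turn these into positions with the fisheye model.

```bash
cat >> h.py <<'E'
def fz(d,u,v,z):
    K=d['K'];R=cv2.Rodrigues(d['r'])[0];t=d['t'].reshape(3)
    p=cv2.fisheye.undistortPoints(np.float64([[[u,v]]]),K,np.zeros(4)).reshape(2)
    o=-R.T@t;r=R.T@[p[0],p[1],1];return o+r*(z-o[2])/r[2]
E
python3 - <<'E'
from h import *
d=load('w1.png');im=d['im']
c=cv2.resize(im[70:280,270:380],None,fx=2.8,fy=2.8,interpolation=cv2.INTER_CUBIC);cv2.imwrite('pics/w1z.png',c)
a=lambda p,q:np.degrees(np.arctan2((q-p)[1],(q-p)[0]))
t=fz(d,325,83,.034);b=fz(d,323.5,191,.034);print('tip',t,'base',b,a(b,t))
G=[fz(d,*p,.05) for p in [(312,193),(337,193),(336,266),(312,266)]];print(np.round(G,4),np.mean(G,0))
print('plate corner RF',fz(d,104,191,.008),'dock RF top',fz(d,81,110,.062))
E
```

```text
tip [ 0.54319069 -0.21511227  0.034     ] base [ 0.45832576 -0.20110585  0.034     ] -9.371820565977982
[[ 0.4601 -0.1924  0.05  ]
 [ 0.4573 -0.2109  0.05  ]
 [ 0.4003 -0.2022  0.05  ]
 [ 0.4032 -0.1835  0.05  ]] [ 0.43021292 -0.19726305  0.05      ]
plate corner RF [0.49293002 0.00774395 0.008     ] dock RF top [ 0.56371495 -0.01819556  0.062     ]
```

View pics/w1z.png

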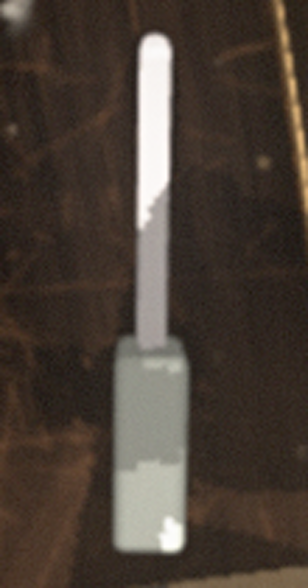

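```bash
python3 -m inch '[[0,0,0,-0.3],[0,-0.1,-2.5,-0.3],[0,-0.1,-5,-0.3],[0,-0.1,-7.5,-0.3],[0,-0.1,-10,-0.3],[0,-0.1,-12,-0.3],[0,-0.1,-13,-0.3],[0,-0.1,-13.5,-0.3],[0,-0.1,-13.5,-0.3],[0,-0.1,-13.5,-0.3]]' 6.0
python3 - <<'E'
from h import *
f=grab('wrist','w2.png')
E
```

```text
time: 2.25
position: [0.4282, -0.1962, 0.0165]
ee_rot: [[0.988, -0.157, 0.001], [-0.157, -0.988, -0.001], [0.001, 0.0, -1.0]]
ft_force: [-0.2, 0.2, -0.6]
opening: 0.704
```

View pics/w2.png

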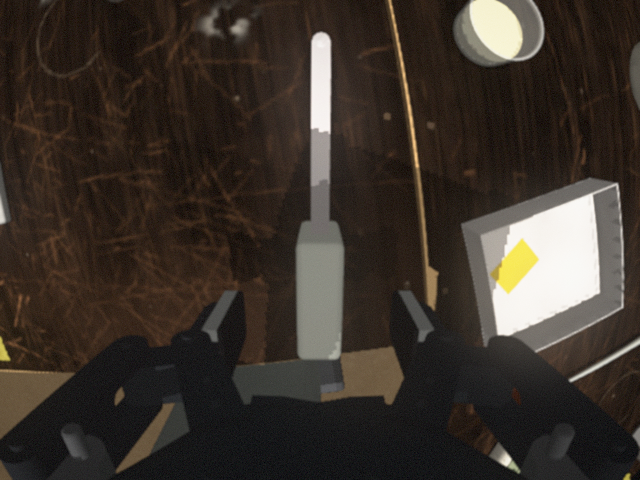

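The grip at (320,290) is centred between the fingers and aligned with them. I'll close, then lift.

```bash
python3 -m inch '[[0,0,0,0],[0,0,0,0],[0,0,0,0],[0,0,0,0],[0,0,0,0],[0,0,0,0],[0,0,0,0],[0,0,0,0],[0,0,0,0],[0,0,0,0]]' 1.2
python3 -m inch '[[0,0,0.5,0],[0,0,1.5,0],[0,0,2.5,0],[0,0,4,0],[0,0,5.5,0],[0,0,7,0],[0,0,8,0],[0,0,8,0],[0,0,8,0],[0,0,8,0]]'
python3 - <<'E'
from h import *
f=grab('wrist','w3.png');grab('side','s3.png')
s=manip.get_state();print(s['position'],s['ft_force'],s['opening'],s['ee_rot'])
d=load('w3.png');im=d['im']
E
```

```text
time: 3.3
position: [0.4278, -0.1957, 0.0158]
ee_rot: [[0.988, -0.156, -0.0], [-0.156, -0.988, 0.0], [-0.0, -0.0, -1.0]]
ft_force: [0.1, 0.5, 0.4]
opening: 0.139
time: 4.3
position: [0.4273, -0.1955, 0.0954]
ee_rot: [[0.988, -0.156, -0.001], [-0.156, -0.988, 0.0], [-0.001, -0.0, -1.0]]
ft_force: [-0.5, 0.2, 0.2]
opening: 0.14
[ 0.42730585 -0.19544385  0.09518964] [-0.06358185 -0.66181463  0.39641412] 0.13820441159974134 [[ 9.87695122e-01 -1.56386958e-01 -1.21073557e-03]
 [-1.56386344e-01 -9.87695787e-01  5.86438038e-04]
 [-1.28754968e-03 -3.89879481e-04 -9.99999095e-01]]
```

View pics/w3.png

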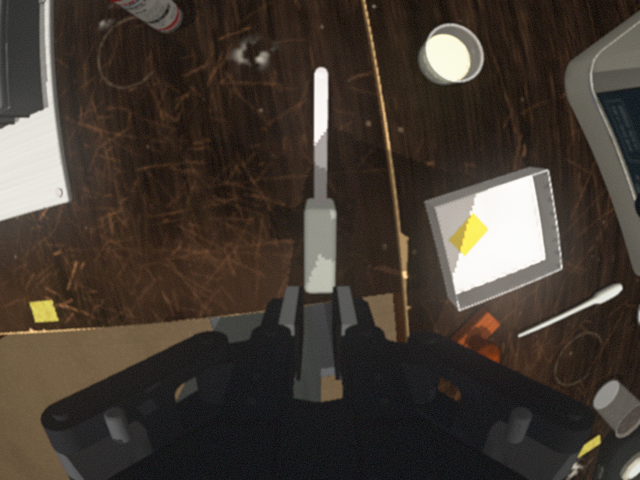

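View pics/s3.png

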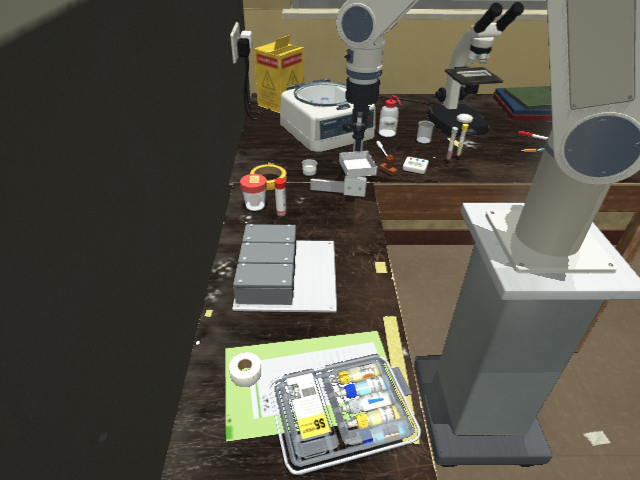

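```bash
python3 - <<'E'
from h import *
s=manip.get_state();p=s['position'];R=s['ee_rot']
d=load('s3.png');print('side tcp',proj(d,p),'grasp',proj(d,p+R[:,2]*-.0187))
d=load('w3.png')
def fp(d,P): return cv2.fisheye.projectPoints(np.float64(P).reshape(1,-1,3),d['r'],d['t'],d['K'],np.zeros(4))[0].reshape(-1,2)
print('wrist tcp',fp(d,p),fp(d,p+R[:,2]*-.0187))
Rc=cv2.Rodrigues(d['r'])[0];print('cam',-Rc.T@d['t'].reshape(3),Rc[2])
f=grab('top','t3.png');
im=f['image'][200:340,380:500];cv2.imwrite('pics/t3z.png',cv2.resize(im,None,fx=4,fy=4))
print(proj(load('t3.png'),p))
im=load('s3.png')['im'][80:210,300:420];cv2.imwrite('pics/s3z.png',cv2.resize(im,None,fx=4,fy=4,interpolation=cv2.INTER_CUBIC))
for q in [(305,200),(335,200),(335,293),(305,293)]: print(fz(d,*q,.05))
E
```

```text
side tcp [[356.55802513 162.27531189]] grasp [[357.06226329 155.63894628]]
wrist tcp [[318.91243872 279.66098021]] [[319.06725573 293.7560582 ]]
cam [ 0.4929658  -0.20510721  0.2727004 ] [-0.25714521  0.04085475 -0.96550879]
[[441.36218902 300.55520909]]
[ 0.46239083 -0.19260157  0.05      ]
[ 0.45957382 -0.2105114   0.05      ]
[ 0.39981513 -0.20184128  0.05      ]
[ 0.40285458 -0.18265807  0.05      ]
```

View pics/t3z.png

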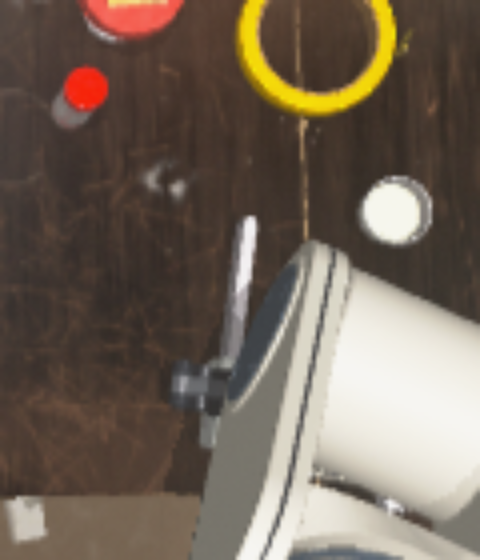

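View pics/s3z.png

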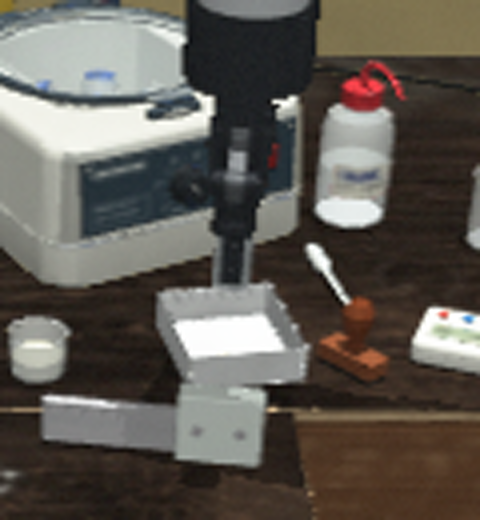

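The fingers closed 12 mm apart, empty, and the gauge hasn't moved (grip still at about (355,187) in the side view). The visible fingertips, at side pixel (358,151), sit above the projected TCP at (357,162). I'll measure that offset.

```bash
python3 - <<'E'
from h import *
d=load('s3.png');s=manip.get_state();p=s['position']
im=d['im'][110:175,330:390];cv2.imwrite('pics/s3zz.png',cv2.resize(im,None,fx=9,fy=9,interpolation=cv2.INTER_CUBIC))
for v in (150,151,152):
    o,r=ray(d,358,v);q=o+r*(p[1]-o[1])/r[1];print(v,q,p)
im=load('w3.png')['im'][190:400,240:400];cv2.imwrite('pics/w3z.png',cv2.resize(im,None,fx=2.8,fy=2.8,interpolation=cv2.INTER_CUBIC))
E
```

```text
150 [ 0.42608249 -0.19549391  0.12946995] [ 0.42738219 -0.19549391  0.09522494]
151 [ 0.4258886  -0.19549391  0.12672372] [ 0.42738219 -0.19549391  0.09522494]
152 [ 0.42569412 -0.19549391  0.1239691 ] [ 0.42738219 -0.19549391  0.09522494]
```

View pics/s3zz.png

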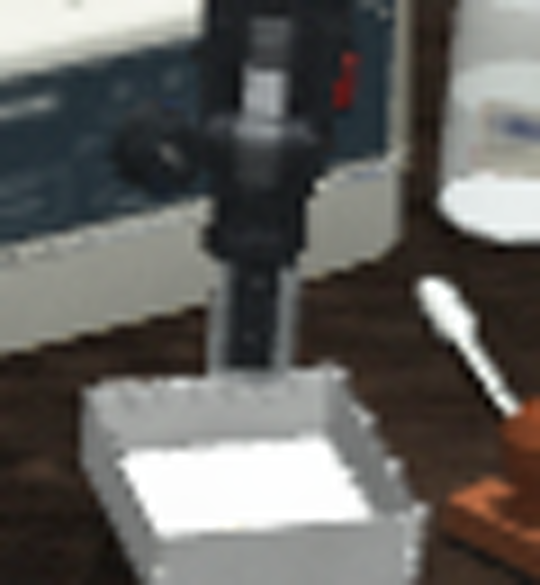

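View pics/w3z.png

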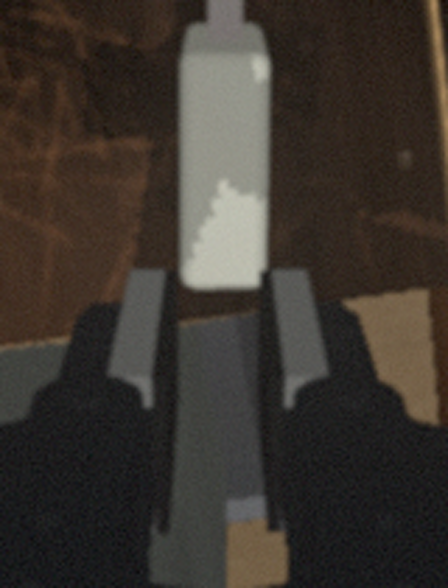

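The real fingertips sit about 31 mm above the stated TCP, so the first close happened at the top of the grip. I'll go down in stages and watch the force.

```bash
python3 -m inch '[[0,0,0,0],[0,0,-1,0],[0,0,-2.5,0],[0,0,-4.5,0],[0,0,-6.5,0],[0,0,-8,0],[0,0,-8.7,0],[0,0,-9,0],[0,0,-9.2,0],[0,0,-9.2,0]]' 5.0
python3 - <<'E'
from h import *
f=grab('side','s4.png')['image'];w=grab('wrist','w4.png')['image']
c=np.hstack([cv2.resize(f[110:210,310:410],(400,400),interpolation=cv2.INTER_CUBIC),cv2.resize(w[180:400,210:430],(400,400),interpolation=cv2.INTER_CUBIC)]);cv2.imwrite('pics/c4.png',c)
E
```

```text
time: 5.45
position: [0.4281, -0.1958, 0.004]
ee_rot: [[0.988, -0.156, 0.001], [-0.156, -0.988, -0.0], [0.001, 0.0, -1.0]]
ft_force: [0.4, 0.3, -0.9]
opening: 0.582
```

View pics/c4.png

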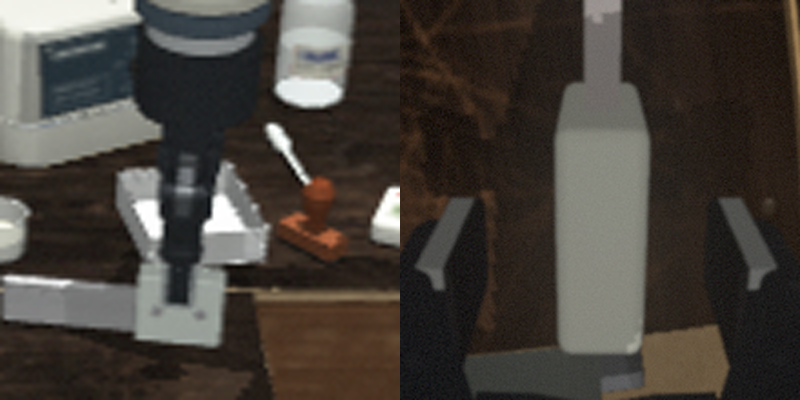

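```bash
python3 - <<'E'
from h import *
d=load('s4.png')
for v in (184.5,185.5,186.5):
    o,r=ray(d,354.5,v)
    for y in(-.165,-.17): print(v,o+r*(y-o[1])/r[1])
E
```

```text
184.5 [ 0.43195727 -0.165       0.04852869]
184.5 [ 0.43133805 -0.17        0.04542659]
185.5 [ 0.43176211 -0.165       0.04556233]
185.5 [ 0.4311419 -0.17       0.042445 ]
186.5 [ 0.43156633 -0.165       0.04258641]
186.5 [ 0.43094511 -0.17        0.03945379]
```

```bash
python3 -m inch '[[0,0,-0.5,0],[0,0,-1,0],[0,0,-1.4,0],[0,0,-1.8,0],[0,0,-2.1,0],[0,0,-2.3,0],[0,0,-2.5,0],[0,0,-2.5,0],[0,0,-2.5,0],[0,0,-2.5,0]]'
python3 -m inch '[[0,0,0,0],[0,0,0,0],[0,0,0,0],[0,0,0,0],[0,0,0,0],[0,0,0,0],[0,0,0,0],[0,0,0,0],[0,0,0,0],[0,0,0,0]]' 1.0
```

```text
time: 6.55
position: [0.4279, -0.1957, -0.0211]
ee_rot: [[0.988, -0.156, 0.0], [-0.156, -0.988, -0.0], [0.0, 0.0, -1.0]]
ft_force: [0.0, 0.9, 0.7]
opening: 0.581
time: 7.55
position: [0.4279, -0.1957, -0.021]
ee_rot: [[0.988, -0.156, 0.0], [-0.156, -0.988, -0.0], [0.0, 0.0, -1.0]]
ft_force: [-2.2, 0.9, 5.2]
opening: 0.227
```

The grip is held, with the fingers 19.4 mm apart. I'll lift it and carry it in front of the right dock.

```bash
python3 -m inch '[[0,0,1,0],[0,0,3,0],[0,0,5,0],[0,2,7,1],[0,5,8,2],[0.5,9,8,4],[1,13,8,6],[1.5,17,8,7.9],[1.7,21,8,7.9],[1.7,24.7,8,7.9]]'
python3 -m inch '[[0,0,0,0],[0,0,0,0],[0,0,0,0],[0,0,-1,0],[0,0,-2,0],[0,0,-2.5,0],[0,0,-3,0],[0,0,-3,0],[0,0,-3,0],[0,0,-3,0]]'
python3 - <<'E'
from h import *
grab('wrist','w5.png');grab('side','s5.png');grab('top','t5.png')
s=manip.get_state();print(s['position'],s['ft_force'],s['moment'],s['opening'])
E
```

```text
time: 8.55
position: [0.4448, 0.0531, 0.0593]
ee_rot: [[1.0, -0.019, 0.0], [-0.019, -1.0, 0.0], [0.0, -0.0, -1.0]]
ft_force: [0.9, -0.7, -0.3]
opening: 0.222
time: 9.55
position: [0.445, 0.0513, 0.029]
ee_rot: [[1.0, -0.019, 0.0], [-0.019, -1.0, 0.0], [0.0, -0.0, -1.0]]
ft_force: [0.4, 0.2, -1.3]
opening: 0.226
[0.44498371 0.05139418 0.02907045] [ 0.23203116  0.22626222 -1.18376513] [0.01918682 0.01750088 0.0371387 ] 0.22327785677828937
```

View pics/w5.png

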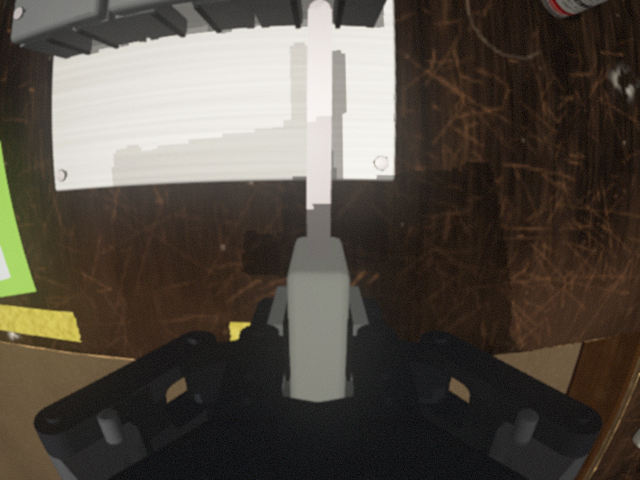

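View pics/s5.png

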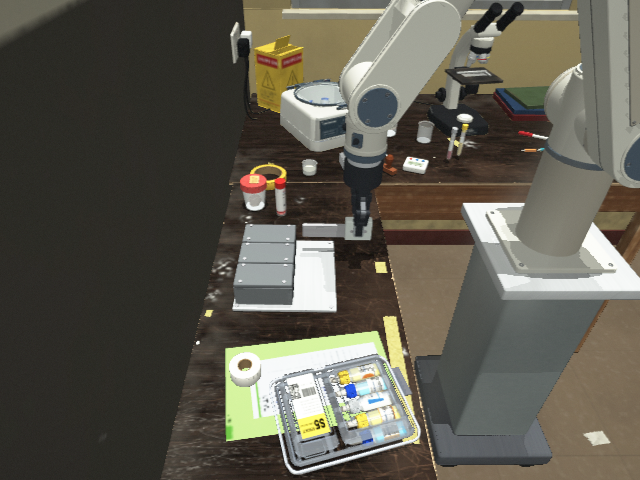

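View pics/t5.png

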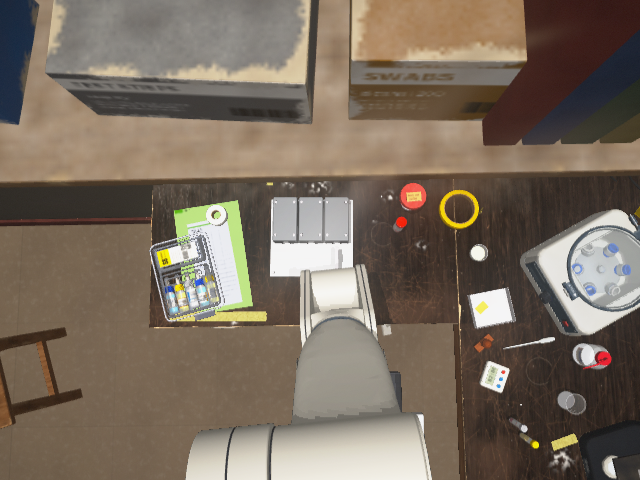

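The gauge is held level, with its tip at wrist pixel (319,5), right in front of the right dock's slot. I'll work out the alignment.

```bash
python3 - <<'E'
from h import *
d=load('w5.png')
a=lambda p,q:np.degrees(np.arctan2((q-p)[1],(q-p)[0]))
L=fz(d,53,190,.008);R=fz(d,396,180,.008);print('plate F corners',L,R,a(R,L)-90, np.linalg.norm(L-R))
print('tip',fz(d,319,1,.084),fz(d,318,120,.084),fz(d,318,208,.084))
im=d['im'][0:110,200:420];cv2.imwrite('pics/w5z.png',cv2.resize(im,None,fx=3.6,fy=3.6,interpolation=cv2.INTER_CUBIC))
d=load('s5.png');im=d['im'][205:315,230:385];cv2.imwrite('pics/s5z.png',cv2.resize(im,None,fx=5,fy=5,interpolation=cv2.INTER_CUBIC))
E
```

```text
plate F corners [0.49759991 0.22163429 0.008     ] [0.49334489 0.00859552 0.008     ] -1.1442164901050802 0.21308125843200418
tip [0.56195115 0.04929848 0.084     ] [0.52014314 0.0504158  0.084     ] [0.49096965 0.05095621 0.084     ]
```

View pics/w5z.png

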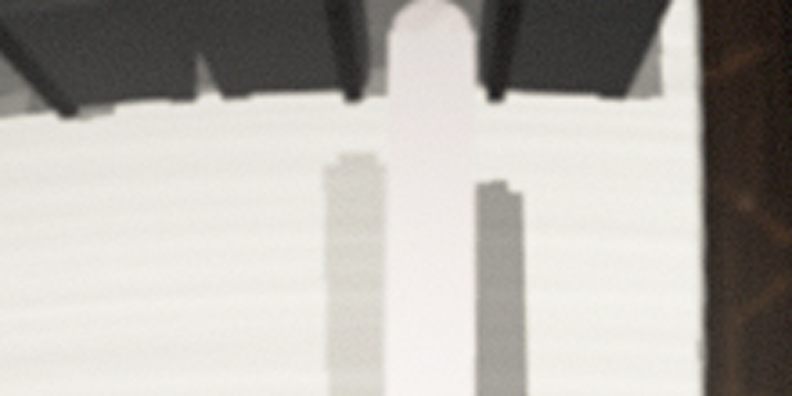

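View pics/s5z.png

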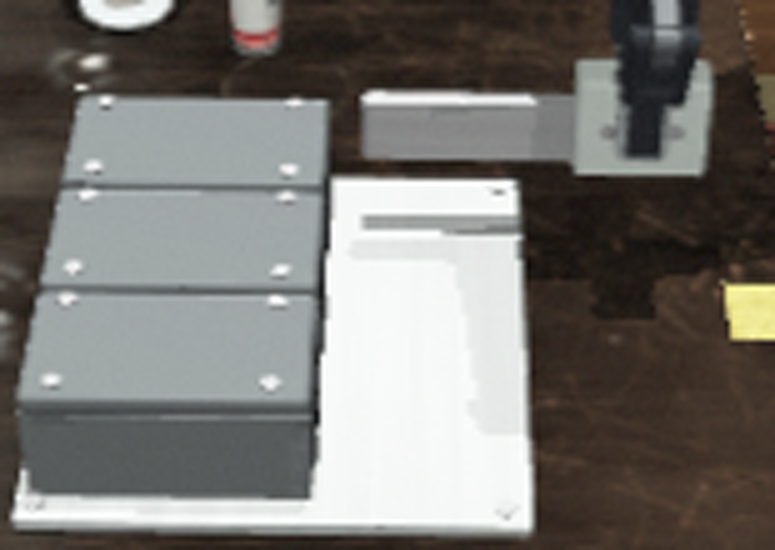

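```bash
python3 - <<'E'
from h import *
d=load('w5.png')
for u in (200+345/3.6,200+362/3.6,200+425/3.6,200+488/3.6,200+503/3.6): print('slot',fz(d,u-.36,27.2,.008))
for x in (219,632): print('dock edge',fz(d,200+x/3.6-.36,26.8,.008))
for v,l,r in ((15,387,476),(60,387,476),(100,385.5,476)):
  print('blade',fz(d,200+l/3.6-.36,v,.084),fz(d,200+r/3.6-.36,v,.084))
e=load('s5.png');g=lambda x,y,z:onz(e,230+x/5-.4,205+y/5-.4,z)
for y in (.05,.054):
  for x,yy in((362,105),(362,158),(576,100),(576,172),(708,172)):
    o,r=ray(e,230+x/5-.4,205+yy/5-.4);print(x,yy,np.round(o+r*(y-o[1])/r[1],4))
E
```

```text
slot [0.57789707 0.06121439 0.008     ]
slot [0.57779598 0.05869957 0.008     ]
slot [0.57753514 0.0493975  0.008     ]
slot [0.57745252 0.0400916  0.008     ]
slot [0.5774591  0.03787076 0.008     ]
dock edge [0.57930159 0.08002111 0.008     ]
dock edge [0.57817704 0.01857208 0.008     ]
blade [0.55672147 0.05330784 0.084     ] [0.55658843 0.04516218 0.084     ]
blade [0.54050383 0.05356415 0.084     ] [0.54036845 0.04553093 0.084     ]
blade [0.52687801 0.05394188 0.084     ] [0.52673624 0.04580258 0.084     ]
362 105 [0.5628 0.05   0.0803]
362 158 [0.563  0.05   0.0518]
576 100 [0.4725 0.05   0.083 ]
576 172 [0.4705 0.05   0.0441]
708 172 [0.4134 0.05   0.0441]
362 105 [0.5627 0.054  0.0833]
362 158 [0.5629 0.054  0.0549]
576 100 [0.473 0.054 0.086]
576 172 [0.4709 0.054  0.0473]
708 172 [0.4141 0.054  0.0473]
```

By the wrist camera, the blade line and the slot centre agree within about 0.5 mm. I'll lower it, then insert to just before the jaws' stopping zone.

```bash
python3 -m inch '[[0,0,-0.7,0],[0,0,-1.5,0],[0,0,-2.3,0],[0,0,-3,0],[0,0,-3.4,0],[0,0,-3.7,0],[0,0,-3.8,0],[0,0,-3.8,0],[0,0,-3.8,0],[0,0,-3.8,0]]'
python3 -m inch '[[0.4,0,0,0],[0.9,0,0,0],[1.4,0,0,0],[1.9,0,0,0],[2.4,0,0,0],[2.9,0,0,0],[3.4,-0.05,0,0],[3.8,-0.05,0,0],[4,-0.05,0,0],[4,-0.05,0,0]]'
```

```text
time: 10.7
position: [0.445, 0.0513, -0.0089]
ee_rot: [[1.0, -0.019, 0.001], [-0.019, -1.0, 0.0], [0.001, -0.0, -1.0]]
ft_force: [0.4, 0.6, -1.8]
opening: 0.226
time: 11.7
position: [0.485, 0.0508, -0.0092]
ee_rot: [[1.0, -0.019, 0.0], [-0.019, -1.0, 0.0], [0.0, -0.0, -1.0]]
ft_force: [-0.4, 1.0, -1.0]
opening: 0.225
```

```bash
python3 -m inch '[[0.2,0,0,0],[0.4,0,0,0],[0.6,0,0,0],[0.8,0,0,0],[1,-0.02,0,0],[1.2,-0.02,0,0],[1.3,-0.02,0,0],[1.4,-0.02,0,0],[1.4,-0.02,0,0],[1.4,-0.02,0,0]]'
```

```text
time: 12.7
position: [0.492, 0.0504, -0.0105]
ee_rot: [[1.0, -0.019, -0.012], [-0.019, -1.0, -0.001], [-0.012, 0.001, -1.0]]
ft_force: [-13.9, 1.0, 2.9]
opening: 0.227
```

```bash
python3 -m inch '[[0.1,0,0,0],[0.2,0,0,0],[0.3,0,0,0],[0.4,0,0,0],[0.5,0,0,0],[0.6,0,0,0],[0.6,0,0,0],[0.6,0,0,0],[0.6,0,0,0],[0.6,0,0,0]]'
```

```text
time: 13.7
position: [0.4916, 0.0501, -0.0116]
ee_rot: [[1.0, -0.019, -0.024], [-0.019, -1.0, -0.001], [-0.024, 0.002, -1.0]]
ft_force: [-28.1, 2.7, 9.4]
opening: 0.227
```

The right dock stopped dead about 31 mm in: 28 N and no progress, so it is the seized one. I'll back out, move over to the middle dock and check the hold.

```bash
python3 -m inch '[[-0.8,0,0,0],[-2,0,0,0],[-3.5,0.05,0,0],[-5,0.05,0,0],[-6,0.07,0,0],[-6,0.07,0,0],[-6,2,0,0],[-5.9,4,0,0],[-5.9,5.8,0,0],[-5.9,6.45,0,0]]'
python3 - <<'E'
from h import *
s=manip.get_state();print(s['position'],s['ft_force'])
d=grab('wrist','w6.png')['image'];e=grab('side','s6.png')['image'];s=manip.get_state();print(s['position'],s['ft_force'])
cv2.imwrite('pics/w6z.png',cv2.resize(d[0:110,200:420],None,fx=3.6,fy=3.6,interpolation=cv2.INTER_CUBIC))
cv2.imwrite('pics/s6z.png',cv2.resize(e[205:315,230:385],None,fx=5,fy=5,interpolation=cv2.INTER_CUBIC))
E
```

```text
time: 14.7
position: [0.4473, 0.1165, -0.0089]
ee_rot: [[1.0, -0.018, 0.002], [-0.018, -1.0, 0.001], [0.002, -0.001, -1.0]]
ft_force: [-0.3, -0.8, -1.4]
opening: 0.227
[ 0.44729203  0.11654233 -0.00893677] [-0.33124449 -0.75196545 -1.35136616]
[ 0.446632    0.11580801 -0.00906641] [-0.15046129 -0.1004578  -1.75370686]
```

View pics/w6z.png

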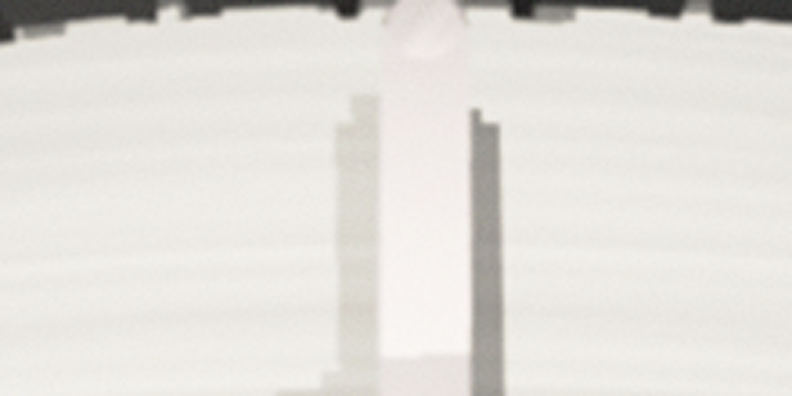

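View pics/s6z.png

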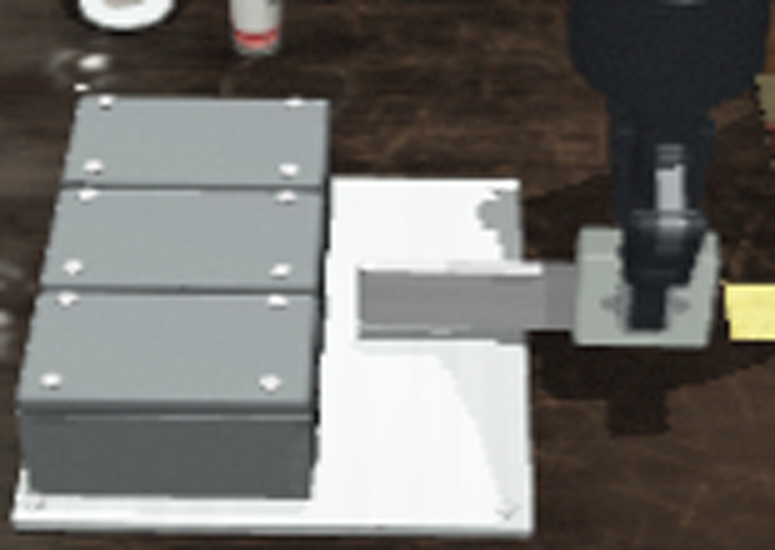

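The gauge is still level in the grip. In the wrist crop, the middle slot's centre is at about column 435 and the blade's at about 425; I'll convert both.

```bash
python3 - <<'E'
from h import *
d=load('w6.png')
for x in (340,357,435,513,530): print('slot',fz(d,200+x/3.6-.36,15/3.6-.36,.008))
for x in (170,): print('dock gap L',fz(d,200+170/3.6-.36,15/3.6-.36,.008),fz(d,200+698/3.6-.36,15/3.6-.36,.008))
for v,l,r in ((10,381,470),(60,380,470),(95,380,470)):
  print('blade',fz(d,200+l/3.6-.36,v,.044),fz(d,200+r/3.6-.36,v,.044))
E
```

```text
slot [0.57905561 0.12505139 0.008     ]
slot [0.57896549 0.12299225 0.008     ]
slot [0.57870699 0.1135663  0.008     ]
slot [0.5787016  0.10412742 0.008     ]
slot [0.57873409 0.102062   0.008     ]
dock gap L [0.5806417 0.145937  0.008    ] [0.57971869 0.0812957  0.008     ]
blade [0.56172882 0.11918566 0.044     ] [0.5615852  0.11086758 0.044     ]
blade [0.54327639 0.11953466 0.044     ] [0.54313232 0.11125975 0.044     ]
blade [0.53109546 0.11973235 0.044     ] [0.53095207 0.11148841 0.044     ]
```

```bash
python3 -m inch '[[0,-0.07,0,0],[0.5,-0.07,0,0],[1,-0.08,0,0],[1.5,-0.09,0,0],[2,-0.1,0,0],[2.5,-0.11,0,0],[3,-0.12,0,0],[3.5,-0.13,0,0],[3.9,-0.14,0,0],[3.9,-0.14,0,0]]'
python3 -m inch '[[0.2,0,0,0],[0.4,0,0,0],[0.6,0,0,0],[0.8,0,0,0],[1,-0.02,0,0],[1.2,-0.02,0,0],[1.3,-0.02,0,0],[1.4,-0.02,0,0],[1.4,-0.02,0,0],[1.4,-0.02,0,0]]'
```

```text
time: 15.8
position: [0.4856, 0.1138, -0.0091]
ee_rot: [[1.0, -0.019, 0.001], [-0.019, -1.0, 0.0], [0.001, -0.0, -1.0]]
ft_force: [0.3, 0.6, -1.3]
opening: 0.227
time: 16.8
position: [0.4987, 0.1135, -0.0092]
ee_rot: [[1.0, -0.019, -0.0], [-0.019, -1.0, -0.0], [-0.0, 0.0, -1.0]]
ft_force: [-0.6, 0.4, -1.8]
opening: 0.227
```

```bash
python3 -m inch '[[0.1,0,0,0],[0.2,0,0,0],[0.3,0,0,0],[0.4,0,0,0],[0.5,0,0,0],[0.6,-0.01,0,0],[0.6,-0.01,0,0],[0.6,-0.01,0,0],[0.6,-0.01,0,0],[0.6,-0.01,0,0]]'
python3 -m inch '[[0.15,0,0,0],[0.3,0,0,0],[0.45,0,0,0],[0.6,0,0,0],[0.75,-0.01,0,0],[0.9,-0.01,0,0],[1.05,-0.02,0,0],[1.2,-0.02,0,0],[1.35,-0.03,0,0],[1.5,-0.03,0,0]]'
```

```text
time: 17.8
position: [0.5044, 0.1134, -0.0093]
ee_rot: [[1.0, -0.019, -0.001], [-0.019, -1.0, -0.0], [-0.001, 0.0, -1.0]]
ft_force: [-3.1, 2.9, -1.1]
opening: 0.226
time: 18.8
position: [0.5192, 0.113, -0.0093]
ee_rot: [[1.0, -0.019, -0.001], [-0.019, -1.0, -0.0], [-0.001, 0.0, -1.0]]
ft_force: [-4.0, 3.1, -0.6]
opening: 0.229
```

```bash
python3 -m inch '[[0,0.1,0,0],[0,0.15,0,0],[0,0.15,0,0],[0.1,0.15,0,0],[0.25,0.15,0,0],[0.4,0.15,0,0],[0.55,0.15,0,0],[0.7,0.15,0,0],[0.85,0.15,0,0],[1,0.15,0,0]]'
```

```text
time: 19.8
position: [0.5298, 0.1145, -0.0092]
ee_rot: [[1.0, -0.019, -0.0], [-0.019, -1.0, -0.0], [-0.0, 0.0, -1.0]]
ft_force: [-5.1, -1.0, -0.5]
opening: 0.227
```

```bash
python3 -m inch '[[0.1,-0.03,0,0],[0.2,-0.05,0,0],[0.35,-0.06,0,0],[0.5,-0.06,0,0],[0.65,-0.06,0,0],[0.8,-0.06,0,0],[0.95,-0.07,0,0],[1.1,-0.07,0,0],[1.25,-0.07,0,0],[1.4,-0.07,0,0]]'
```

```text
time: 20.8
position: [0.5438, 0.1139, -0.0092]
ee_rot: [[1.0, -0.019, -0.0], [-0.019, -1.0, -0.0], [-0.0, 0.0, -1.0]]
ft_force: [-3.7, -1.3, -1.2]
opening: 0.225
```

Drag in the middle dock is steady at about 4–5 N. The side force changes sign within 1.5 mm of lateral movement, so the jaws hold the blade on both sides, and I take this as the good dock. I'll push it home.

```bash
python3 -m inch '[[0.15,0,0,0],[0.3,0,0,0],[0.45,0,0,0],[0.6,-0.01,0,0],[0.75,-0.01,0,0],[0.85,-0.02,0,0],[0.95,-0.02,0,0],[1.05,-0.02,0,0],[1.1,-0.02,0,0],[1.1,-0.02,0,0]]'
```

```text
time: 21.8
position: [0.551, 0.1137, -0.0093]
ee_rot: [[1.0, -0.019, -0.007], [-0.019, -1.0, -0.001], [-0.007, 0.001, -1.0]]
ft_force: [-17.3, 0.3, 10.3]
opening: 0.228
```

It is home: stopped at x = 0.551, as predicted, with 17 N. I'll ease off the push and lower it to the plate.

```bash
python3 -m inch '[[-0.1,0,0,0],[-0.25,0,0,0],[-0.25,0,-0.1,0],[-0.25,0,-0.2,0],[-0.25,0,-0.3,0],[-0.25,0,-0.4,0],[-0.25,0,-0.4,0],[-0.25,0,-0.4,0],[-0.25,0,-0.4,0],[-0.25,0,-0.4,0]]'
python3 - <<'E'
from h import *
e=grab('side','s7.png')['image'];d=grab('wrist','w7.png')['image']
c=np.hstack([cv2.resize(e[205:315,230:340],(400,400),interpolation=cv2.INTER_CUBIC),cv2.resize(d[150:400,195:445],(400,400))]);cv2.imwrite('pics/c7.png',c)
E
```

```text
time: 22.8
position: [0.5511, 0.1137, -0.0127]
ee_rot: [[1.0, -0.019, -0.002], [-0.019, -1.0, -0.0], [-0.002, 0.0, -1.0]]
ft_force: [-10.9, -2.2, 8.8]
opening: 0.225
```

View pics/c7.png

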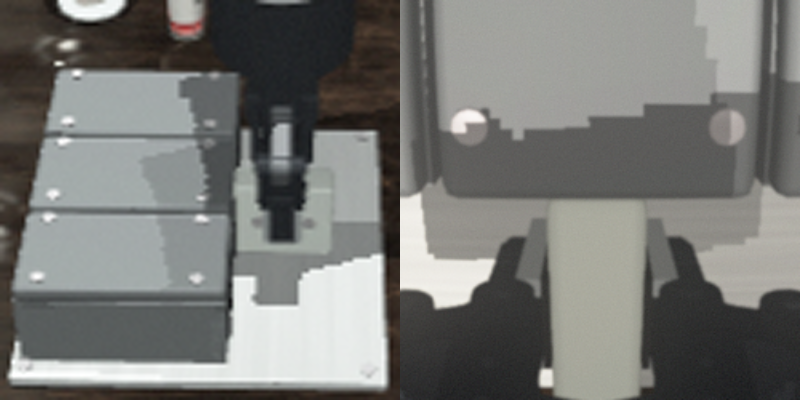

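The grip sits against the dock face and at plate level. I'll press slightly, release and retreat upward.

```bash
python3 -m inch '[[0,0,-0.1,0],[0,0,-0.1,0],[0,0,-0.1,0],[0,0,-0.1,0],[0,0,-0.1,0],[0,0,-0.1,0],[0,0,-0.1,0],[0,0,-0.1,0],[0,0,-0.1,0],[0,0,-0.1,0]]'
python3 -m inch '[[0,0,0,0],[0,0,0,0],[0,0,0,0],[0,0,0,0],[0,0,0,0],[0,0,0,0],[0,0,0,0],[0,0,0,0],[0,0,0,0],[0,0,0,0]]' 4.5
python3 -m inch '[[0,0,0.5,0],[0,0,1.5,0],[0,0,3,0],[0,0,5,0],[0,0,7,0],[0,0,10,0],[-1,0,13,0],[-3,0,16,0],[-5,0,18,0],[-7,0,19,0]]'
python3 - <<'E'
from h import *
e=grab('side','s8.png')['image'];d=grab('wrist','w8.png')['image']
s=manip.get_state();print(s['ft_force'],s['time'],s['opening'])
c=np.hstack([cv2.resize(e[205:315,230:340],(400,400),interpolation=cv2.INTER_CUBIC),cv2.resize(d[:,:],(400,300))[:300].repeat(1,0) if 0 else cv2.copyMakeBorder(cv2.resize(d,(400,300)),0,100,0,0,0)]);cv2.imwrite('pics/c8.png',c)
E
```

```text
time: 23.9
position: [0.5512, 0.1137, -0.0128]
ee_rot: [[1.0, -0.019, -0.002], [-0.019, -1.0, -0.0], [-0.002, 0.0, -1.0]]
ft_force: [-12.6, -2.2, 18.8]
opening: 0.228
time: 24.9
position: [0.5523, 0.1137, -0.0142]
ee_rot: [[1.0, -0.019, -0.0], [-0.019, -1.0, 0.0], [-0.0, -0.0, -1.0]]
ft_force: [-0.4, -0.3, -0.2]
opening: 0.525
time: 25.9
position: [0.4828, 0.1139, 0.1792]
ee_rot: [[1.0, -0.019, 0.005], [-0.019, -1.0, 0.001], [0.005, -0.001, -1.0]]
ft_force: [-0.1, 0.8, -0.1]
opening: 0.526
[-0.53734754 -0.47217418  0.5631696 ] 26.0 0.5272349656702227
```

View pics/c8.png

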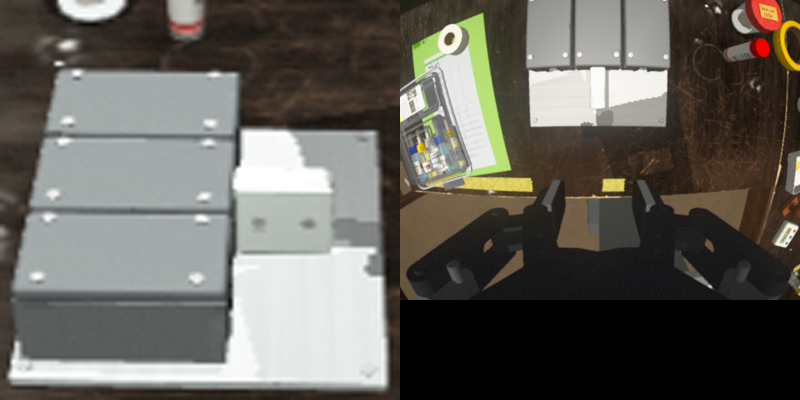

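View pics/w8.png

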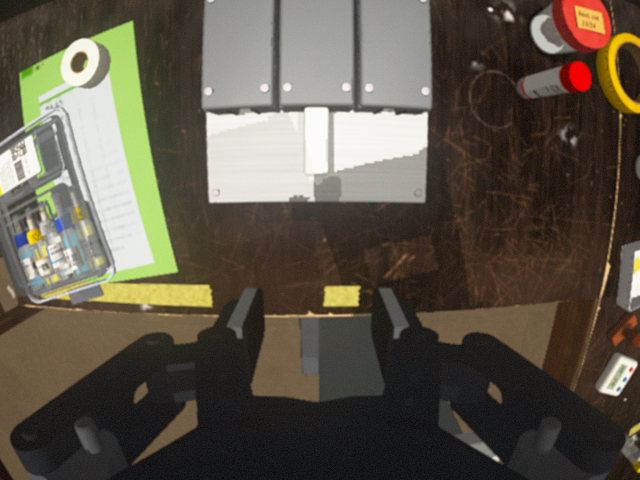

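The grip at wrist pixel (316,140) stands flush against the middle dock's front on the plate. The bystanders are where they started. Handing in.

```bash
python3 -c "
from workcell import manip
manip.finish_job()"
```

```text
the job is handed in; nothing more can be done
```

I left the gauge in the middle dock with its blade fully home, the grip against the dock's front and standing on the base plate. It is let go and the arm is clear. I handed the job in at 26 s.

- **Right dock:** it stopped dead about 31 mm in, with 28 N and no progress, so it is the seized one.
- **Middle dock:** drag was steady at 3–5 N from about 43 mm in. The side force changed sign within 1.5 mm of sideways movement, which means the jaws were holding the blade on both sides. The blade came home where predicted (TCP x = 0.551, 17 N).
- **Final pictures:** the side and wrist views show the grip flush with the middle dock's front and upright on the plate, with the other objects apparently undisturbed.

**Failed or not confirmed:**
- **First grasp missed:** the real fingertips sit about 31 mm behind the stated TCP. I measured that in the side view and corrected for it.
- **Entry resistance:** between 38 and 50 mm in, I read only about 3 N with the arm at rest. The expected 5–20 N was never seen while the blade was moving.
- **Left dock not tested:** that it is the worn one is inferred from the other two.

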